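# Sort out the craft punches whose storage catch is worn

## Robot

A 6-joint arm with a two-finger parallel gripper is mounted at the origin on a cart in front of the work surface, level with it; the furniture and walls round the work are solid. World frame = base frame: x ahead of the robot, y to its left, z up, the work surface at z = 0. Lengths are in m, angles in rad, forces in N, time in s.
With the tool pointing down it reaches from about 0.35 to 0.975 m from the base axis. Payload 4.9 kg.
Tool frame: the origin (TCP) lies midway between the tips of the shut fingers; the grasp point (between the pads) lies 19 mm behind it; z points along the fingers, y is the line along which they close (so a half turn about z gives the same grasp; the last joint's range is limited). The gripper opens to 85 mm and grips with 20 to 120 N. Pads are 22 mm wide; open, the fingers measure 114 mm over their backs; the gripper's body (76 mm by 85 mm) begins 54 mm behind the grasp point. The pads swing forward as they close: fully open they stand 13 mm farther back than shut.
Start: joints at [-1.341, 0.053, 1.613, -0, 1.476, -0.119], TCP at [0.214, -0.587, 0.231] pointing down, gripper open.
Joint ranges: [-3.01, 3.01], [-1.01, 2.22], [0.06, 2.58], [-1.02, 4.17], [0.09, 2.62], [-3.14, 3.14]. Speed limits (rad/s): [2.57, 2.57, 3.14, 3.14, 3.14, 3.14].

## Interface

Orientations are given as a unit quaternion [w, x, y, z].
In Python, from plant import manip gives the robot as it stands.
- The arm moves only by the tool move_arm, never from a script. Its argument "increments" is one flat list of numbers, 5 for each row, row after row: the shift along the tool's x, y, z in mm, then the turn about the tool's z in rad, then the opening, from 0 (shut) to 1 (fully open). In form: [tx, ty, tz, spin, jaw, tx, ty, tz, spin, jaw, ...]. A call has 1 to 8 rows; each row shifts and turns the commanded pose from where the row before left it, along the tool's axes as they then stand; what a row does not reach is not made up. A row lasts 1/12 s, in which the tool goes at most 41.7 mm and 7.16 degrees, less where a joint would pass 70% of its speed; a pose out of reach is approached as far as the arm can. A call with a gripper value outside its range is refused whole. The fingers move at their own pace and stop on an object; the grip force is fixed at half the most. Time passes only in rows, so rows that do not move let the fingers close. It gives the time, the measured TCP pose, the force, the opening and the grip force at its end, in the units of the state.
- manip.state(): the state, without advancing time (a new reading comes with each control period).
- manip.grab_frame(name): name is "scene" or "top" or "wrist"; returns a dict with "image" (400x640x3 uint8, blue, green, red), "fov_y" (degrees; the focal length in pixels is half the picture's height over the tangent of half this angle, whatever the lens; pixels are square), "cx", "cy" (the principal point, pixels), "k1" (the pictures are not rectified: a ray, as slopes to the right and down, at radius r is drawn at 1 + k1 r^2 times it, then the intrinsics apply), "eye" and "rotation" of the camera in the world; the wrist camera has in their place "T_tool_cam" (4x4, takes a point from camera to tool coordinates, whose origin is the TCP and whose axes are the flange's). Camera axes: x right, y down, z forward; pixel columns grow to the right and rows downward; lengths in m; the calibration is good to about 2 mm. A picture is of the moment at which its call begins: read the wrist's pose just before it. There is no depth.
- manip.job_done(): hands the job in; it is judged then, once.
The state is a dict: "time": time; "joint_pos": joint angles; "joint_vel": joint speeds; "joint_efforts": joint torques, N m; "tool_pos": TCP position; "tool_rot": TCP orientation; "contact_force": force on the tool from outside, world axes, zero at the start; "ft_torque": the same for the moment, N m; "gripper_width": opening from 0.0 (shut) to 1.0 (fully open); "grasp_force": force on a finger pad.
Only numpy, scipy, OpenCV 4.12 (cv2) and the standard library are available. Lean on these libraries where they do the work, as an engineer would, in place of code of your own. Each camera call takes 0.05 s, during which the arm holds its last target. There are 200 camera calls.

## Task

Test the three craft punches one after the other from left to right: push each button fully home and let go. A punch whose button stays down is ready for storage: leave it standing where it is. A punch whose button springs back up has a worn catch: set it down upright in the wooden repair tray, without dropping it. Do not disturb the other things.

Things in the scene. Friction and masses are not known exactly. Their poses are not given: they have to be found in the camera images.
- punch_a: one of 3 identical loose craft punches in a row (any order; left is +y): grey block 60 mm long (own x), 40 wide (own y), 50 high, paper slot low in front (-x), a round metal push button 30 mm across on the middle of the top, in a flat 37 mm collar. Height over all 66 mm, 57 with the button home. 0.25 kg. Origin: centre of underside, z up. Grasp across the 40 mm width
- punch_a_button (a joint): travel of punch a's button, straight down: 0 up, 0.009 m fully home. Good catch: 1 to 3 N push it home and it stays down. Worn catch: takes up to 7 N, springs back to 0 within 0.5 s of release. Which places hold worn ones differs each time; only pressing tells
- punch_b: one of 3 identical loose craft punches in a row (any order; left is +y): grey block 60 mm long (own x), 40 wide (own y), 50 high, paper slot low in front (-x), a round metal push button 30 mm across on the middle of the top, in a flat 37 mm collar. Height over all 66 mm, 57 with the button home. 0.25 kg. Origin: centre of underside, z up. Grasp across the 40 mm width
- punch_b_button (a joint): travel of punch b's button, straight down: 0 up, 0.009 m fully home. Good catch: 1 to 3 N push it home and it stays down. Worn catch: takes up to 7 N, springs back to 0 within 0.5 s of release. Which places hold worn ones differs each time; only pressing tells
- punch_c: one of 3 identical loose craft punches in a row (any order; left is +y): grey block 60 mm long (own x), 40 wide (own y), 50 high, paper slot low in front (-x), a round metal push button 30 mm across on the middle of the top, in a flat 37 mm collar. Height over all 66 mm, 57 with the button home. 0.25 kg. Origin: centre of underside, z up. Grasp across the 40 mm width
- punch_c_button (a joint): travel of punch c's button, straight down: 0 up, 0.009 m fully home. Good catch: 1 to 3 N push it home and it stays down. Worn catch: takes up to 7 N, springs back to 0 within 0.5 s of release. Which places hold worn ones differs each time; only pressing tells
- tray: the repair tray: fixed open wooden tray on the worktop, right of the punches; outside 210 mm (own x) by 150 mm (own y), 22 mm high, walls 4 mm, inner floor 4 mm above the worktop. Origin: centre of the underside. Room for two punches, one behind the other along its x
- eraser: bystander: eraser 23x52x13 mm lying near the front edge. Origin: centre of the underside
- marker_1: bystander: capped white marker 15x139x15 mm lying near the front edge. Origin: centre of the underside
- thread_spool: bystander: thread spool, 31 mm across, 43 mm high, behind the row. Origin: centre of the underside
- tape_roll: bystander: roll of masking tape lying flat, 69 mm across, 24 mm high, behind the row. Origin: centre of the underside
- tin_cup_a: bystander: tin cup, 65 mm across, 59 mm high, at the back. Origin: centre of the underside
- green_paint: bystander: paint jar with black lid, 72 mm across, 88 mm high, at the back. Origin: centre of the underside
- pencil_0: bystander: pencil 8x174x7 mm lying near the front edge. Origin: centre of the underside
Not all that is in view belongs to the job. What is shaped like the punch_a but purple is not meant.

How it is judged:
By the outcome, as a careful person would: the job done as asked, in the order asked, and still so for the second after the job is handed in, with the robot touching nothing.
It also fails if it takes over 61 s, if anything falls off the work surface, if the arm or the gripper's body presses on something with over 40 N, if the wrist force passes 120 N, or if a joint passes its speed limit or range.

## Working session

There is one attempt and no reset: what is moved stays moved. The work goes in short steps, Python scripts to look and compute and a tool call to move; the robot and the scene stay as the last step left them, time stands still between calls to the robot, and variables do not carry over. Pictures are saved under pics/ and viewed, at most 10 in all, crops included, and the job is handed in when it is done.

Besides the shell and the picture viewer there is one more tool, called after "Request:" in YAML: its name, and indented under it one key for each argument. move_arm: Moves the arm, as the interface text tells. Its arguments: {"type":"object","properties":{"increments":{"type":"array"}},"required":["increments"]}

```bash
mkdir -p pics
python3 - <<'E'
from plant import manip
import cv2,json
for n in ("scene","top"):
    f=manip.grab_frame(n); cv2.imwrite(f"pics/{n}0.png",f["image"])
    print(n,{k:(v.tolist() if hasattr(v,'tolist') else v) for k,v in f.items() if k!="image"})
print(manip.state())
E
```

```text
scene {'fov_y': 42.932816382743276, 'cx': 322.7300324797626, 'cy': 192.58616970795376, 'k1': 0.005334443239044967, 'eye': [0.15990795909836897, 1.0103909787552035, 1.0583730672665412], 'rotation': [0.07578095260664354, -0.18402929168082213, 0.9093610579107338, -0.3653121040712386]}
top {'fov_y': 48.00352677909819, 'cx': 319.1571175696176, 'cy': 199.30811255568617, 'k1': -0.03695522746476748, 'eye': [0.450529804420322, 0.1359840673203654, 1.0233533207418932], 'rotation': [0.03246518318218882, -0.699287256567131, 0.7137211647834798, -0.023354734506635486]}
{'time': 0.1, 'joint_pos': array([-1.34103957e+00,  5.33132321e-02,  1.61415549e+00,  1.68077698e-05,
        1.47600018e+00, -1.18967402e-01]), 'joint_vel': array([ 0.00048688, -0.00044933, -0.00461629, -0.00047364,  0.00206865,
        0.00084443]), 'joint_efforts': array([ 7.30064476e-04, -3.94905353e+01, -3.71361136e+01, -3.76742844e-05,
        3.90898917e-03, -1.29051330e-05]), 'tool_pos': array([ 0.21345683, -0.5868205 ,  0.23017279]), 'tool_rot': array([-9.37149690e-04,  9.84837112e-01,  1.73479055e-01, -4.35880135e-05]), 'contact_force': array([-0.7986443 ,  0.05308306,  0.9909828 ]), 'ft_torque': array([4.62853941e-05, 3.22419935e-02, 2.78322595e-02]), 'grasp_force': 0.0, 'gripper_width': 0.9998718346951322}
```

View pics/top0.png

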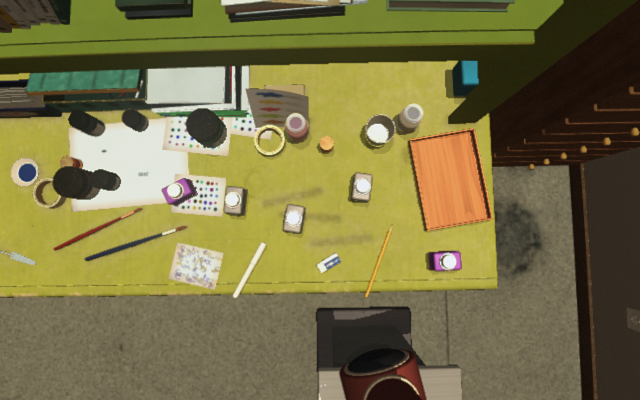

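View pics/scene0.png

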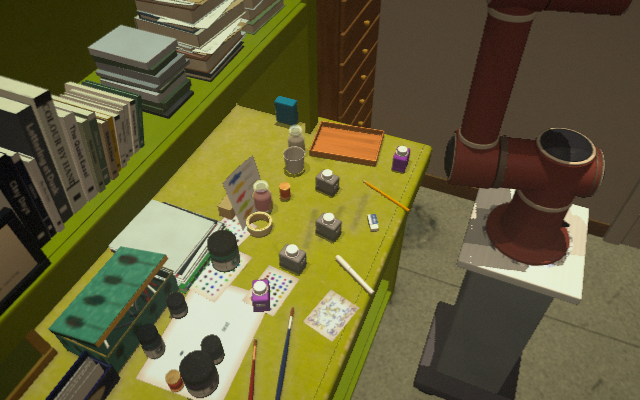

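The top view shows the three grey punches at about (235,200), (294,218) and (362,186). The purple lookalikes are at (178,190) and (448,262). The tray corners are near (409,138), (472,129), (491,219) and (426,229). The scene view shows the punches at (292,257), (328,225) and (327,181).

```bash
cat > h.py <<'E'
import numpy as np, cv2
from scipy.spatial.transform import Rotation as R
from plant import manip
def Rq(q): return R.from_quat([q[1],q[2],q[3],q[0]]).as_matrix()
def pose(f,st=None):
    if "T_tool_cam" in f:
        T=np.array(f["T_tool_cam"]); A=Rq(st["tool_rot"]); return A@T[:3,3]+st["tool_pos"], A@T[:3,:3]
    return np.array(f["eye"]),Rq(f["rotation"])
def rays(f,px,st=None):
    F=f["image"].shape[0]/2/np.tan(np.radians(f["fov_y"]/2))
    K=np.array([[F,0,f["cx"]],[0,F,f["cy"]],[0,0,1]])
    u=cv2.undistortPoints(np.array(px,float).reshape(-1,1,2),K,np.array([f["k1"],0,0,0])).reshape(-1,2)
    e,A=pose(f,st); return e,np.c_[u,np.ones(len(u))]@A.T
def plane(f,px,z,st=None):
    e,d=rays(f,px,st); return e+d*((z-e[2])/d[:,2])[:,None]
def tri(f1,p1,f2,p2):
    M=np.zeros((3,3));b=np.zeros(3)
    for f,p in((f1,p1),(f2,p2)):
        e,d=rays(f,[p]); d=d[0]/np.linalg.norm(d[0]); P=np.eye(3)-np.outer(d,d); M+=P;b+=P@e
    return np.linalg.solve(M,b)
def bright(im,s,r=14,v=170):
    x,y=s; w=im[y-r:y+r+1,x-r:x+r+1].astype(int)
    m=((w.min(2)>v)).astype(np.uint8)
    n,l,st,c=cv2.connectedComponentsWithStats(m)
    i=1+st[1:,4].argmax(); return c[i]+[x-r,y-r],st[i,2:5]
E
python3 - <<'E'
from h import *
T=manip.grab_frame("top");S=manip.grab_frame("scene")
np.set_printoptions(precision=4,suppress=True)
for a,b in(((233,199),(292,251)),((293,217),(328,219)),((363,185),(327,175))):
    p,sa=bright(T["image"],a);q,sb=bright(S["image"],b)
    print(p,sa,q,sb,"tri",tri(T,p,S,q),"pl",plane(T,[p],.066)[0],plane(S,[q],.066)[0])
    x,y=a; w=T["image"][y-22:y+23,x-22:x+23]; hsv=cv2.cvtColor(w,cv2.COLOR_BGR2HSV)
    print("sat row",hsv[30,:,1].tolist())
hsv=cv2.cvtColor(T["image"],cv2.COLOR_BGR2HSV)
m=((hsv[...,0]<18)&(hsv[...,1]>110)&(hsv[...,2]>70)).astype(np.uint8); m[:, :400]=0;m[:,500:]=0;m[:120]=0;m[240:]=0
c=max(cv2.findContours(m,0,2)[0],key=cv2.contourArea); bx=cv2.boxPoints(cv2.minAreaRect(c))
P=plane(T,bx,.022);print(bx,P,P.mean(0),np.linalg.norm(P[0]-P[1]),np.linalg.norm(P[1]-P[2]))
crops=[cv2.resize(T["image"][y-22:y+23,x-22:x+23],(260,260),interpolation=2) for x,y in((233,199),(293,217),(363,185))]
cv2.imwrite("pics/crops.png",np.hstack(crops))
E
```

```text
[231.9202 198.7546] [ 16  16 163] [291.3333 248.4744] [13  8 78] tri [0.5325 0.336  0.0614] pl [0.5315 0.3348 0.066 ] [0.5313 0.3393 0.066 ]
sat row [15, 17, 16, 14, 18, 18, 24, 28, 33, 38, 43, 53, 92, 63, 58, 57, 56, 51, 41, 33, 37, 52, 53, 51, 52, 55, 55, 54, 55, 59, 67, 80, 82, 85, 135, 157, 159, 159, 156, 157, 156, 152, 151, 150, 150]
[293.6578 217.6044] [ 17  19 225] [328.1642 216.3881] [11  8 67] tri [0.4893 0.2034 0.0603] pl [0.4884 0.2027 0.066 ] [0.4881 0.2082 0.066 ]
sat row [158, 159, 158, 158, 157, 155, 155, 155, 152, 151, 151, 150, 93, 59, 56, 56, 55, 44, 25, 16, 33, 37, 33, 25, 30, 28, 29, 47, 54, 63, 72, 120, 136, 139, 141, 141, 143, 140, 136, 136, 136, 136, 139, 143, 142]
[362.4474 186.8202] [ 17  22 228] [326.8 172.4] [10  6 50] tri [0.5536 0.0548 0.063 ] pl [0.5513 0.0544 0.066 ] [0.5545 0.0582 0.066 ]
sat row [159, 160, 159, 160, 159, 159, 158, 160, 155, 147, 120, 74, 61, 57, 53, 53, 43, 11, 6, 19, 29, 14, 12, 17, 6, 2, 47, 56, 65, 111, 149, 153, 152, 153, 154, 157, 156, 154, 153, 151, 153, 155, 156, 155, 153]
[[407.4083 139.2758]
 [474.5076 126.2889]
 [492.3691 218.5737]
 [425.2698 231.5607]] [[ 0.6617 -0.0539  0.022 ]
 [ 0.6885 -0.2074  0.022 ]
 [ 0.4787 -0.2372  0.022 ]
 [ 0.4531 -0.0862  0.022 ]] [ 0.5705 -0.1462  0.022 ] 0.15576007333055816 0.2119379809387447
```

View pics/crops.png

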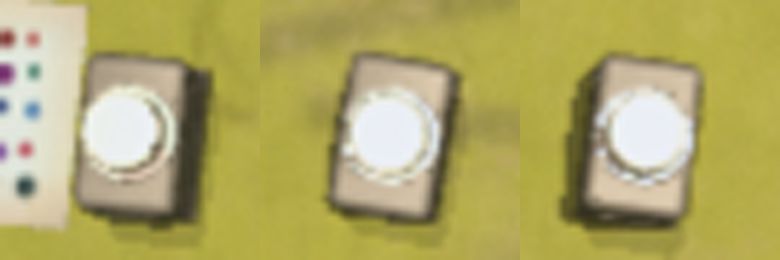

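The crops show the three grey tops clearly, each with a white button in a collar. I'll convert the visible corner pixels to centres and yaws.

Run:
```python
from h import *
np.set_printoptions(precision=4,suppress=True)
T=manip.grab_frame("top")
C=[((233,199),0,[(90,56),(183,63),(175,212),(78,205)]),((293,217),260,[(358,55),(455,70),(432,217),(333,203)]),((363,185),520,[(607,60),(698,68),(683,215),(587,207)])]
for (x,y),o,c in C:
    px=[((u-o+.5)*45/260-.5+x-22,(v+.5)*45/260-.5+y-22) for u,v in c]
    P=plane(T,px,.05); d=(P[0]-P[3])+(P[1]-P[2]); e=P[0]+P[3]-P[1]-P[2]
    print(P.mean(0),"yaw",np.arctan2(d[1],d[0]),np.arctan2(-e[0],e[1]),np.linalg.norm(d)/2,np.linalg.norm(e)/2)
s=manip.state();print(s["time"],s["tool_pos"],s["contact_force"])
f=manip.grab_frame("wrist");print(f["T_tool_cam"],f["fov_y"],f["k1"])
```

```text
[0.5306 0.3351 0.05  ] yaw -0.07204625894324793 -0.09422064743316046 0.05652922218328572 0.03622023561359708
[0.4879 0.2034 0.05  ] yaw -0.17722518810349114 -0.16686670536823026 0.05605629801698146 0.037253051676554814
[0.554  0.0539 0.05  ] yaw -0.14529751974220245 -0.10707415139393481 0.0561210873940434 0.03531857227441044
0.25 [ 0.2135 -0.5871  0.2307] [0.3717 0.0536 0.942 ]
[[ 0.0001 -0.9652 -0.2616  0.0654]
 [ 1.     -0.0004  0.0019  0.    ]
 [-0.0019 -0.2616  0.9652 -0.1436]
 [ 0.      0.      0.      1.    ]] 60.97987278841784 -0.01749768826049068
```

Request:
move_arm:
  increments: [0,0,0,0.107,0,0,0,0,0.107,0,0,0,0,0.107,0,0,0,0,0.108,0,10,-39,1,0,0,10,-39,1,0,0,10,-39,1,0,0,10,-39,1,0,0]

```text
time: 0.97
tool_pos: [0.2661, -0.4335, 0.2269]
tool_rot: [-0.0, 0.999, -0.041, 0.0]
contact_force: [0.6, -0.7, 0.5]
gripper_width: 0.002
grasp_force: 0.0
```

Request:
move_arm:
  increments: [10,-39,1,0,0,10,-39,1,0,0,10,-39,1,0,0,10,-39,1,0,0,10,-39,1,0,0,10,-39,1,0,0,10,-39,1,0,0,10,-39,1,0,0]

```text
time: 1.63
tool_pos: [0.3709, -0.1286, 0.2195]
tool_rot: [0.0, 0.999, -0.04, 0.001]
contact_force: [0.4, -0.5, -0.3]
gripper_width: 0.0
grasp_force: 0.0
```

Request:
move_arm:
  increments: [10,-39,1,0,0,10,-39,1,0,0,10,-39,1,0,0,10,-39,1,0,0,10,-39,1,0,0,10,-39,1,0,0,10,-39,1,0,0,10,-39,1,0,0]

```text
time: 2.3
tool_pos: [0.4756, 0.1764, 0.2114]
tool_rot: [-0.0, 0.999, -0.04, 0.0]
contact_force: [0.0, -0.5, -0.1]
gripper_width: 0.0
grasp_force: 0.0
```

Request:
move_arm:
  increments: [10,-38,3,0,0,10,-39,3,0,0,10,-39,3,0,0,10,-39,3,0,0,2,-8,25,0,0,0,0,25,0,0,0,0,0,0,0]

```text
time: 2.88
tool_pos: [0.5271, 0.3327, 0.1429]
tool_rot: [0.002, 0.999, -0.039, -0.005]
contact_force: [-1.4, -0.6, -0.6]
gripper_width: -0.004
grasp_force: 0.0
```

```bash
cat > w.py <<'E'
from h import *
import sys
np.set_printoptions(precision=4,suppress=True)
st=manip.state();f=manip.grab_frame("wrist");im=f["image"];cv2.imwrite(f"pics/{sys.argv[1]}.png",im)
print(st["time"],st["tool_pos"],st["contact_force"],"yaw",2*np.arctan2(st["tool_rot"][2],st["tool_rot"][1]))
E
python3 w.py w1
```

```text
2.8833 [0.5271 0.3327 0.1429] [-1.4361 -0.5826 -0.6385] yaw -0.07872008732239577
```

View pics/w1.png

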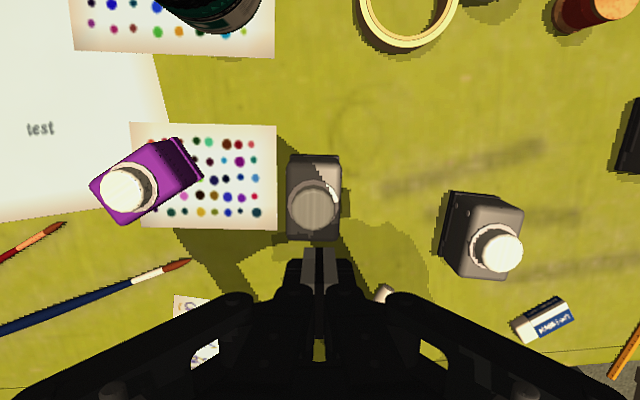

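The wrist view shows punch A's shaded button centred near (312,206), its block spanning x 286–341 and y 155–240, and punch B's button at (502,252).

Run:
```python
from h import *
np.set_printoptions(precision=4,suppress=True)
st=manip.state();f=manip.grab_frame("wrist")
print(st["tool_pos"],st["tool_rot"])
g=cv2.cvtColor(f["image"],cv2.COLOR_BGR2GRAY)
c=cv2.HoughCircles(cv2.medianBlur(g[150:260,260:370],3),cv2.HOUGH_GRADIENT,1,50,param1=80,param2=12,minRadius=18,maxRadius=32)
print(c)
print(plane(f,[(312,206)],.066,st))
if c is not None:
    for u,v,r in c[0]: print(plane(f,[(u+260,v+150)],.066,st))
b,s=bright(f["image"],(502,252),30); print(b,s,plane(f,[b],.066,st))
```

```text
[0.5281 0.3326 0.1454] [ 0.0018  0.9992 -0.0397 -0.0034]
[[[52.5 55.5 25.7]]]
[[0.5345 0.3357 0.066 ]]
[[0.5348 0.3353 0.066 ]]
[501.0163 253.0217] [  39   37 1107] [[0.4891 0.2045 0.066 ]]
```

Request:
move_arm:
  increments: [4,-2,25,0,0,0,0,25,0,0,0,0,17,0,0,0,0,0,0,0,0,0,0,0,0]

```text
time: 3.4
tool_pos: [0.5349, 0.3345, 0.0835]
tool_rot: [-0.0, 0.999, -0.04, 0.0]
contact_force: [0.5, 0.1, -0.2]
gripper_width: -0.003
grasp_force: 0.0
```

Request:
move_arm:
  increments: [-1,0,12,0,0,0,0,6,0,0,0,0,5,0,0,0,0,3,0,0,0,0,0,0,0]

```text
time: 3.82
tool_pos: [0.5347, 0.3354, 0.0572]
tool_rot: [-0.001, 0.999, -0.04, 0.001]
contact_force: [1.9, -0.3, 2.7]
gripper_width: -0.001
grasp_force: 1.3
```

Request:
move_arm:
  increments: [0,0,1,0,0,0,0,0.5,0,0,0,0,0,0,0]

```text
time: 4.07
tool_pos: [0.5347, 0.3354, 0.057]
tool_rot: [-0.0, 0.999, -0.04, 0.001]
contact_force: [0.1, -0.3, 8.9]
gripper_width: -0.001
grasp_force: 4.3
```

Request:
move_arm:
  increments: [0,0,-10,0,0,0,0,-25,0,0,0,0,-30,0,0,0,0,-25,0,0,0,0,0,0,0,0,0,0,0,0,0,0,0,0,0,0,0,0,0,0]

```text
time: 4.73
tool_pos: [0.5321, 0.3344, 0.1425]
tool_rot: [0.001, 0.999, -0.04, -0.002]
contact_force: [0.4, -0.2, 0.2]
gripper_width: -0.003
grasp_force: 0.0
```

```bash
cat > look.py <<'E'
from h import *
import sys
np.set_printoptions(precision=4,suppress=True)
X=np.array(eval(sys.argv[2]))  # centre of button
st=manip.state();f=manip.grab_frame("wrist")
S=manip.grab_frame("scene");T=manip.grab_frame("top")
def proj(f,p,st=None):
    e,A=pose(f,st);q=(np.array(p)-e)@A;F=200/np.tan(np.radians(f["fov_y"]/2));return (q[:2]/q[2]*F+[f["cx"],f["cy"]]).astype(int)
o=[]
for g,r,s in((f,50,st),(S,28,None),(T,22,None)):
    u,v=proj(g,[*X,.06],s);o.append(cv2.resize(g["image"][max(v-r,0):v+r,max(u-r,0):u+r],(260,260),interpolation=2));print(u,v)
cv2.imwrite(f"pics/{sys.argv[1]}.png",np.hstack(o));print(st["time"],st["tool_pos"],st["contact_force"])
E
python3 look.py la "(0.533,0.335)"
```

```text
316 212
291 248
232 198
4.7333 [0.5321 0.3344 0.1425] [ 0.4143 -0.1509  0.2174]
```

View pics/la.png

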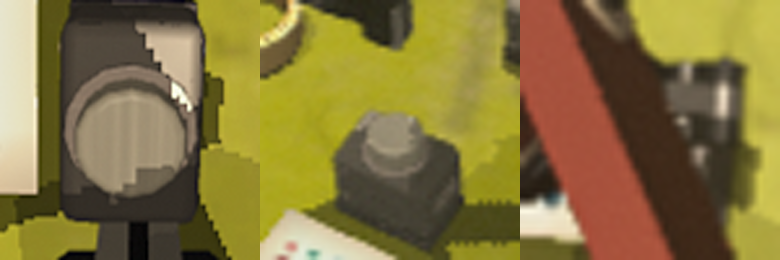

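Punch A's button stands clear of its collar again in the wrist and scene crops, so it looks worn. Next is B.

Request:
move_arm:
  increments: [-8.5,33.5,0,0,0,-8.5,33.5,0,0,0,-8.5,33.5,0,0,0,-8.5,33.5,0,0,0,0,0,25,0,0,0,0,25,0,0,0,0,15,0,0,0,0,0,0,0]

```text
time: 5.55
tool_pos: [0.4854, 0.2029, 0.0751]
tool_rot: [0.001, 0.999, -0.04, -0.004]
contact_force: [-0.1, 0.5, -0.8]
gripper_width: -0.003
grasp_force: 0.0
```

Request:
move_arm:
  increments: [0,0,2,0,0,0,0,0,0,0]

```text
time: 5.72
tool_pos: [0.4892, 0.2043, 0.0782]
tool_rot: [-0.0, 0.999, -0.04, 0.0]
contact_force: [0.6, -0.0, 0.1]
gripper_width: 0.004
grasp_force: 0.0
```

Request:
move_arm:
  increments: [0,0,10,0,0,0,0,5,0,0,0,0,2,0,0,0,0,0,0,0]

```text
time: 6.05
tool_pos: [0.4888, 0.2042, 0.0605]
tool_rot: [0.0, 0.999, -0.04, -0.0]
contact_force: [0.6, 0.2, 0.0]
gripper_width: 0.004
grasp_force: 0.0
```

Request:
move_arm:
  increments: [0,0,3,0,0,0,0,2,0,0,0,0,0.5,0,0,0,0,0,0,0]

```text
time: 6.38
tool_pos: [0.4892, 0.2043, 0.0569]
tool_rot: [0.0, 0.999, -0.04, -0.0]
contact_force: [-3.8, -1.5, 10.0]
gripper_width: 0.001
grasp_force: 4.7
```

Request:
move_arm:
  increments: [0,0,-10,0,0,0,0,-25,0,0,0,0,-30,0,0,0,0,-25,0,0,0,0,0,0,0,0,0,0,0,0,0,0,0,0,0,0,0,0,0,0]

```text
time: 7.05
tool_pos: [0.4878, 0.2038, 0.1436]
tool_rot: [0.0, 0.999, -0.04, -0.001]
contact_force: [-1.0, 0.5, -0.4]
gripper_width: -0.006
grasp_force: 0.0
```

```bash
python3 look.py lb "(0.4885,0.2037)"
```

```text
317 212
328 216
293 217
7.05 [0.4878 0.2038 0.1436] [-1.0117  0.4696 -0.428 ]
```

View pics/lb.png

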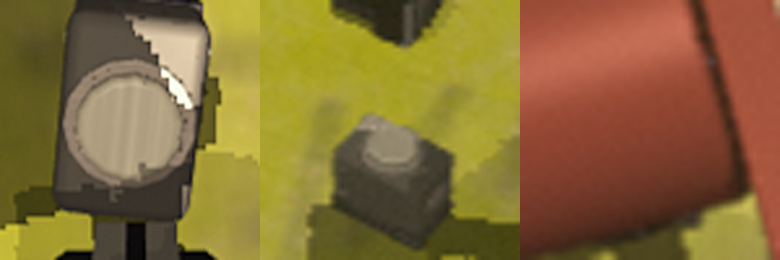

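B's button lies flush in its collar, so it stayed down. That contrast also confirms A is worn. Next is C.

Request:
move_arm:
  increments: [19,36,0,0,0,19,36,0,0,0,19,36,0,0,0,19,36,0,0,0,0,0,25,0,0,0,0,25,0,0,0,0,15,0,0,0,0,0,0,0]

```text
time: 7.87
tool_pos: [0.5495, 0.0541, 0.075]
tool_rot: [0.0, 0.999, -0.041, -0.005]
contact_force: [-0.6, -0.3, -0.6]
gripper_width: -0.0
grasp_force: 0.0
```

Request:
move_arm:
  increments: [0,0,2,0,0,0,0,0,0,0]

```text
time: 8.03
tool_pos: [0.5534, 0.0546, 0.0787]
tool_rot: [0.0, 0.999, -0.04, 0.0]
contact_force: [-0.3, -0.6, 0.4]
gripper_width: 0.0
grasp_force: 0.0
```

Request:
move_arm:
  increments: [0,0,10,0,0,0,0,5,0,0,0,0,2,0,0,0,0,0,0,0]

```text
time: 8.37
tool_pos: [0.553, 0.0547, 0.0611]
tool_rot: [-0.0, 0.999, -0.04, -0.0]
contact_force: [-0.4, 0.8, -0.7]
gripper_width: -0.002
grasp_force: 0.0
```

Request:
move_arm:
  increments: [0,0,3,0,0,0,0,2,0,0,0,0,1,0,0,0,0,0,0,0]

```text
time: 8.7
tool_pos: [0.5535, 0.0546, 0.057]
tool_rot: [-0.0, 0.999, -0.04, -0.0]
contact_force: [-4.3, -0.0, 8.8]
gripper_width: 0.001
grasp_force: 4.6
```

Request:
move_arm:
  increments: [0,0,-10,0,0,0,0,-25,0,0,0,0,-30,0,0,0,0,-25,0,0,0,0,0,0,0,0,0,0,0,0,0,0,0,0,0,0,0,0,0,0]

```text
time: 9.37
tool_pos: [0.552, 0.0545, 0.1435]
tool_rot: [0.0, 0.999, -0.04, -0.001]
contact_force: [0.2, -0.1, 0.2]
gripper_width: 0.003
grasp_force: 0.0
```

```bash
python3 look.py lc "(0.5535,0.0543)"
```

```text
317 211
327 173
362 186
9.3667 [0.552  0.0545 0.1435] [ 0.1514 -0.0626  0.1865]
```

View pics/lc.png

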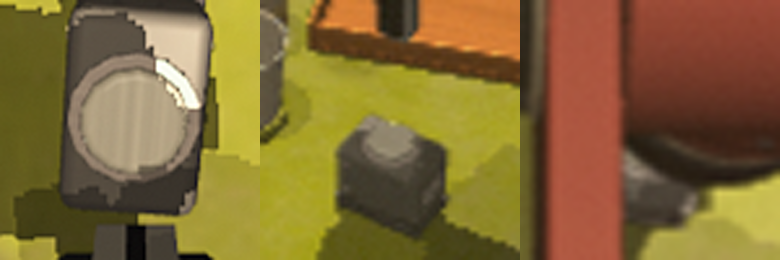

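C's button is flush in its collar too, so only A is worn. I'll go back to A with the jaws open.

Request:
move_arm:
  increments: [-6,-39.5,0,0,0.8,-6,-39.5,0,0,0.8,-6,-39.5,0,0,0.8,-6,-39.5,0,0,0.8,-6,-39.5,0,0,0.8,-6,-39.5,0,0,0.8,-6,-39.5,0,0,0.8,0,-1,0,0,0.8]

```text
time: 10.18
tool_pos: [0.5318, 0.3403, 0.1445]
tool_rot: [-0.001, 0.999, -0.037, -0.001]
contact_force: [-0.5, 0.9, -0.1]
gripper_width: 0.8
grasp_force: 0.0
```

Request:
move_arm:
  increments: [0,0,20,0,0.8,0,0,10,0,0.8,0,0,0,0,0.8,0,0,0,0,0.8]

```text
time: 10.52
tool_pos: [0.5325, 0.3335, 0.1135]
tool_rot: [0.001, 0.999, -0.04, -0.002]
contact_force: [-0.0, 0.3, 1.2]
gripper_width: 0.797
grasp_force: 0.0
```

```bash
python3 w.py w2
```

```text
10.5167 [0.5325 0.3335 0.1135] [-0.012   0.2842  1.165 ] yaw -0.08091984818969097
```

View pics/w2.png

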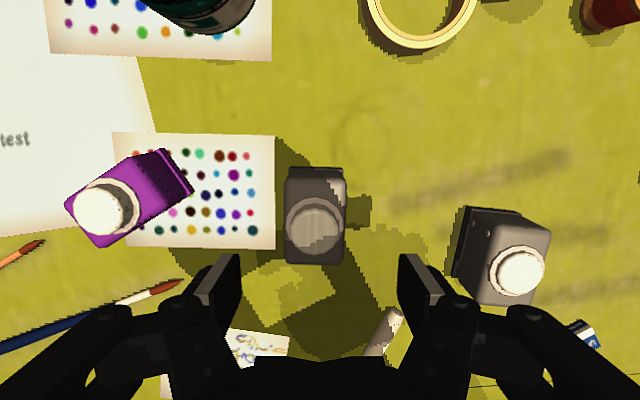

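The wrist view shows punch A (x 286–345, centre about 315) squared up between the open fingers at (239,255) and (398,255). Its button is still up.

Request:
move_arm:
  increments: [0,0,30,0,0.8,0,0,30,0,0.8,0,0,25,0,0.8,0,0,15,0,0.8,0,0,0,0,0.8,0,0,0,0,0.8,0,0,0,0,0.8]

```text
time: 11.15
tool_pos: [0.5351, 0.335, 0.0176]
tool_rot: [-0.001, 0.999, -0.04, 0.002]
contact_force: [0.9, 0.1, -0.3]
gripper_width: 0.799
grasp_force: 0.0
```

Request:
move_arm:
  increments: [0,0,1,0,0.3,0,0,0,0,0.3,0,0,0,0,0.1,0,0,0,0,0.1,0,0,0,0,0.1,0,0,0,0,0.1,0,0,0,0,0.1]

```text
time: 11.73
tool_pos: [0.5349, 0.3353, 0.0165]
tool_rot: [-0.001, 0.999, -0.04, 0.002]
contact_force: [-0.3, 0.0, 6.0]
gripper_width: 0.46
grasp_force: 61.6
```

Request:
move_arm:
  increments: [0,0,-8,0,0.1,0,0,-15,0,0.1,0,0,-20,0,0.1,0,0,-25,0,0.1,0,0,-25,0,0.1,0,0,-20,0,0.1,0,0,0,0,0.1]

```text
time: 12.32
tool_pos: [0.5362, 0.3359, 0.1338]
tool_rot: [-0.002, 0.999, -0.04, 0.004]
contact_force: [1.0, 1.4, -1.0]
gripper_width: 0.457
grasp_force: 60.8
```

Request:
move_arm:
  increments: [3,15,0,0,0.1,5,30,0,0,0.1,5,35,0,0,0.1,5,35,0,0,0.1,5,35,0,0,0.1,5,35,0,0,0.1,5,35,0,0,0.1,5,35,0,0,0.1]

```text
time: 12.98
tool_pos: [0.5489, 0.075, 0.1249]
tool_rot: [0.0, 0.999, -0.04, -0.002]
contact_force: [-0.2, -0.2, -2.5]
gripper_width: 0.46
grasp_force: 60.9
```

Request:
move_arm:
  increments: [5,35,0,0,0.1,5,35,0,0,0.1,5,35,0,0,0.1,5,35,0,0,0.1,5,30,0,0,0.1,0,0,0,-0.075,0.1,0,0,0,-0.075,0.1,0,0,0,-0.075,0.1]

```text
time: 13.65
tool_pos: [0.5602, -0.0953, 0.1248]
tool_rot: [-0.001, 0.997, 0.073, -0.002]
contact_force: [-0.4, 0.3, -3.0]
gripper_width: 0.46
grasp_force: 61.4
```

Request:
move_arm:
  increments: [0,0,0,0,0.1,0,0,0,0,0.1,0,0,0,0,0.1]

```text
time: 13.9
tool_pos: [0.5613, -0.0941, 0.1261]
tool_rot: [-0.0, 0.997, 0.072, -0.001]
contact_force: [-0.5, 0.1, -2.8]
gripper_width: 0.457
grasp_force: 61.4
```

```bash
python3 w.py w3
```

```text
13.9 [ 0.5613 -0.0941  0.1261] [-0.4536  0.1067 -2.8489] yaw 0.14322917748506764
```

View pics/w3.png

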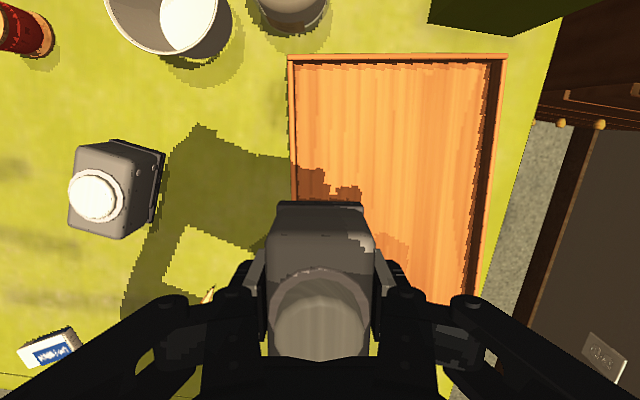

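The held punch sits square in the gripper. The tray rim's far corners are at (288,56) and (507,54), and its right rim passes (482,300).

Run:
```python
from h import *
np.set_printoptions(precision=4,suppress=True)
st=manip.state();f=manip.grab_frame("wrist")
P=plane(f,[(288,55),(507,54),(484,298),(290,190)],.022,st)[:,:2];print(P)
print(np.linalg.norm(P[0]-P[1]))
e=P[0]-P[1]; yw=np.arctan2(-e[0],e[1]); d=P[1]-P[2]; print("yaw",yw,np.arctan2(d[1],d[0]))
x=np.array([np.cos(yw),np.sin(yw)]); c=(P[0]+P[1])/2-x*.105; print("centre",c)
t=2*np.arctan2(st["tool_rot"][2],st["tool_rot"][1]);D=c-st["tool_pos"][:2]
print("tool",st["tool_pos"],t,"tx,ty mm",1e3*(D[0]*np.cos(t)+D[1]*np.sin(t)),1e3*(D[0]*np.sin(t)-D[1]*np.cos(t)))
```

```text
[[ 0.6629 -0.0589]
 [ 0.6854 -0.2058]
 [ 0.5035 -0.2399]
 [ 0.5706 -0.0716]]
0.1486305930293512
yaw 0.15175374467631472 0.1854905859948052
centre [ 0.5704 -0.1482]
tool [ 0.5615 -0.094   0.1264] 0.1437334163973981 tx,ty mm 0.9883760651842183 54.89031713973274
```

Request:
move_arm:
  increments: [0.5,20,0,-0.01,0.1,0.5,25,0,0,0.1,0,10,0,0,0.1,0,0,20,0,0.1,0,0,25,0,0.1,0,0,25,0,0.1,0,0,18,0,0.1,0,0,8,0,0.1]

```text
time: 14.67
tool_pos: [0.5691, -0.1473, 0.0277]
tool_rot: [-0.001, 0.997, 0.077, -0.003]
contact_force: [-1.4, 0.6, -3.1]
gripper_width: 0.457
grasp_force: 61.5
```

Request:
move_arm:
  increments: [0,0,0,0,0.1,0,0,0,0,0.1,0,0,0,0,0.1]

```text
time: 14.92
tool_pos: [0.5729, -0.1488, 0.0331]
tool_rot: [0.001, 0.997, 0.077, 0.001]
contact_force: [-0.2, -0.3, -2.0]
gripper_width: 0.46
grasp_force: 61.5
```

Request:
move_arm:
  increments: [0,0,2,0,0.1,0,0,2,0,0.1,0,0,2,0,0.1,0,0,0,0,0.1,0,0,0,0,0.1]

```text
time: 15.33
tool_pos: [0.5714, -0.1484, 0.0253]
tool_rot: [-0.0, 0.997, 0.077, -0.0]
contact_force: [-0.7, 1.0, -2.1]
gripper_width: 0.458
grasp_force: 61.5
```

Request:
move_arm:
  increments: [0,0,1,0,0.1,0,0,1,0,0.1,0,0,0,0,0.1,0,0,0,0,0.1]

```text
time: 15.67
tool_pos: [0.5714, -0.1484, 0.0232]
tool_rot: [-0.0, 0.997, 0.077, -0.0]
contact_force: [0.2, -1.0, -2.7]
gripper_width: 0.461
grasp_force: 61.5
```

Request:
move_arm:
  increments: [0,0,1,0,0.1,0,0,1,0,0.1,0,0,0,0,0.1,0,0,0,0,0.1]

```text
time: 16.0
tool_pos: [0.5714, -0.1484, 0.0211]
tool_rot: [-0.0, 0.997, 0.077, -0.0]
contact_force: [0.3, -0.0, -2.3]
gripper_width: 0.46
grasp_force: 61.5
```

Request:
move_arm:
  increments: [0,0,0.5,0,0.1,0,0,0,0,0.1,0,0,0,0,0.1]

```text
time: 16.25
tool_pos: [0.5715, -0.1484, 0.0208]
tool_rot: [-0.0, 0.997, 0.077, -0.0]
contact_force: [-0.4, 0.3, -3.1]
gripper_width: 0.46
grasp_force: 61.5
```

Request:
move_arm:
  increments: [0,0,0.5,0,0.1,0,0,0,0,0.1,0,0,0,0,0.1]

```text
time: 16.5
tool_pos: [0.5716, -0.1485, 0.0206]
tool_rot: [0.0, 0.997, 0.077, 0.0]
contact_force: [-1.3, -0.7, -0.0]
gripper_width: 0.459
grasp_force: 61.7
```

Request:
move_arm:
  increments: [0,0,0.5,0,0.1,0,0,0,0,0.1,0,0,0,0,0.1]

```text
time: 16.75
tool_pos: [0.5716, -0.1485, 0.0206]
tool_rot: [0.0, 0.997, 0.077, -0.0]
contact_force: [-4.7, 1.0, 5.6]
gripper_width: 0.459
grasp_force: 62.3
```

The punch is resting on the tray floor. I'll release and rise.

Request:
move_arm:
  increments: [0,0,-0.5,0,0.5,0,0,0,0,0.6,0,0,0,0,0.7,0,0,0,0,0.75,0,0,0,0,0.75,0,0,0,0,0.75]

```text
time: 17.25
tool_pos: [0.5715, -0.1484, 0.0202]
tool_rot: [0.0, 0.997, 0.077, 0.0]
contact_force: [-0.0, 0.4, 0.0]
gripper_width: 0.747
grasp_force: 0.0
```

Request:
move_arm:
  increments: [0,0,-5,0,0.75,0,0,-20,0,0.75,0,0,-30,0,0.75,0,0,-35,0,0.75,0,0,-35,0,0.75,0,0,-35,0,0.75,-30,0,0,0,0.75,-30,0,0,0,0.75]

```text
time: 17.92
tool_pos: [0.5142, -0.1585, 0.1849]
tool_rot: [0.002, 0.997, 0.078, 0.003]
contact_force: [-0.5, 0.1, -0.7]
gripper_width: 0.75
grasp_force: 0.0
```

Request:
move_arm:
  increments: [-35,15,0,0,0.75,-35,15,0,0,0.75,-35,15,0,0,0.75,0,0,0,0,0.75,0,0,0,0,0.75,0,0,0,0,0.75]

```text
time: 18.42
tool_pos: [0.4157, -0.2184, 0.1808]
tool_rot: [0.0, 0.997, 0.077, 0.001]
contact_force: [0.2, -0.5, -0.7]
gripper_width: 0.75
grasp_force: 0.0
```

Run:
```python
from h import *
T=manip.grab_frame("top")["image"];S=manip.grab_frame("scene")["image"]
cv2.imwrite("pics/end.png",np.vstack([cv2.resize(T[110:300,160:500],(530,296)),cv2.resize(S[90:290,230:430],(296,296)) if 0 else cv2.resize(S[90:290,180:440],(530,300))]))
print(manip.state()["time"])
```

```text
18.5167
```

View pics/end.png

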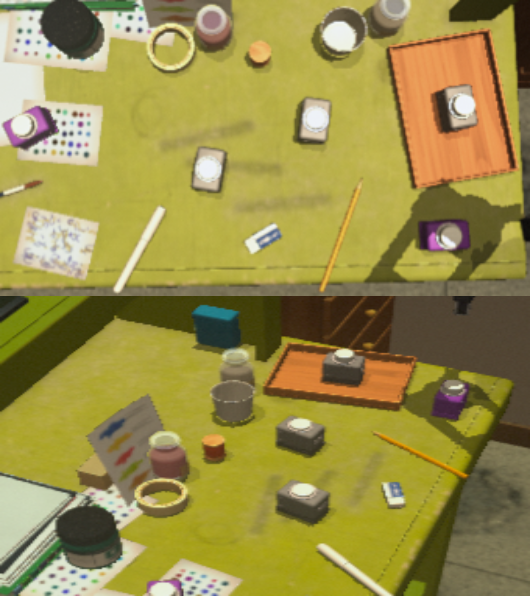

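The final picture shows punch A upright in the tray at about (460,107) with its button up. B (209,170) and C (314,120) stand in place with their buttons down, and nothing else has moved.

```bash
python3 -c "
from plant import manip
print(manip.job_done())"
```

```text
the job is handed in; nothing more can be done
None
```

I tested all three punches from left to right and handed the job in at about 18.5 s: only the left one had a worn catch, and it now stands upright in the repair tray, while the middle and right ones stayed down and were left in place.

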